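# Run the inspection carriage past its spring catch

## Task

Send the printed gear to the sensor: press the orange spring catch pad all the way down with closed fingertips and, keeping it fully down, push the blue rear wall of the carriage past the catch to the end of its travel. Then let the catch spring back up behind the carriage so that it is locked there. Only press and push: never grip or touch the carriage's white front plate, and leave the other things on the table where they are.

Things in the scene. Friction and masses are not known exactly. Their poses are not given: they have to be found in the camera images.
- dock: Fixed slide: dark steel plate, x -89..49, y -125..115 mm, top 10 mm above the table, with two rods along y and a black sensor block at its +y end (76 mm wide, 60 mm high, the tallest fixed part). Origin at table level on the rods' centre line. +y: the way the carriage must travel, to the sensor block; the -x side carries the orange pad and faces the robot; z up.
- carriage (a joint): Carriage travel along the slide's +y (m): 0 rear, 0.057 end of travel; starts at 0 to 0.020. The catch tooth stops it at about 0.026 unless the catch is pressed at least 6 mm. Slides with about 1 N, stays where left, captive on its rods. Aluminium platform, printed gear fixed on a brass spindle; at its rear an upright wall, blue behind (-y), white in front (+y).
- push_face (a point): Point on the blue rear face of the carriage wall, above the pad's middle line, 64.5 mm above the table; push here towards the slide's +y. The wall is 10 mm thick (y), spans x -82..38 mm of the slide, and over the pad heights 53 to 76 mm (3 mm above the raised pad). At the end of travel this point is at x -66, y +7 mm of the slide. The space over the pad behind the wall is free.
- front_plate: White front half (5 mm thick) of the carriage wall, on the side of the gear; not to be touched. Origin: table level, on the slide's centre line, at mid thickness of the wall (5 mm in front of the blue face).
- catch (a joint): How far the catch pad is pressed down (m): 0 up, 0.010 bottom stop. A spring pushes it up with about 3 N when up, 7.5 N at the bottom. It moves straight down wherever along the pad it is pressed.
- pad_top (a point): Middle of the flat top of the orange catch pad (moves with it): 50 mm above the table when up, 40 mm when fully down. The pad is 32 mm wide and 132 mm long: x -82..-50, y -110..+22 mm of the slide. Press anywhere on it; fingers may slide along it.
- tooth_top (a point): Top of the steel tooth on the pad's inner edge (moves with the pad), 4 mm below the pad's top, 8 mm long in y, centred at y 0 of the slide. It stops the lock block under the carriage wall: 20 mm long in y from the blue face forward, underside 40 mm above the table. Once the block is past, the tooth rises behind it.
- nozzle_box: flat black and white box of spare nozzles, 42x62x20 mm, lying between the slide and the robot; leave it alone. Origin at the centre of its underside.
- usb_stick: black and yellow memory stick, 54x17x8 mm, lying between the slide and the robot; leave it alone. Origin at the centre of its underside.
- glue_stick: glue stick with purple cap, standing, 27 mm across, 92 mm high, on the far side of the slide; leave it alone. Origin at the centre of its underside.
- clip_tin: open grey tin of small screws, 66 mm across, 31 mm high, to the right of the slide's starting end; leave it alone. Origin at the centre of its underside.
- marker_black: fat black marker lying on the far side of the slide, 138x18x18 mm; leave it alone. Origin at the centre of its underside.

How it is judged:
By the outcome, as a careful person would: the job done as asked, in the order asked, and still so for the second after the job is handed in, with the robot touching nothing.
It also fails if it takes over 32 s, if anything falls off the work surface, if the arm or the gripper's body presses on something with over 40 N, if the wrist force passes 120 N, or if a joint passes its speed limit or range.

## Robot

A 6-joint arm with a two-finger parallel gripper is mounted at the origin on a cart in front of the work surface, level with it; the furniture and walls round the work are solid. World frame = base frame: x ahead of the robot, y to its left, z up, the work surface at z = 0. Lengths are in m, angles in rad, forces in N, time in s.
With the tool pointing down it reaches from about 0.275 to 1 m from the base axis. Payload 8.4 kg.
Tool frame: the origin (TCP) lies on the centre line of the jaws, within the pads' length; the fingertips stand 17 mm ahead of it and the grasp point (between the pads) lies 2 mm behind it (bot.tcp_to_tips is the z of the fingertips in the tool frame, in m); z points along the fingers, y is the line along which they close (so a half turn about z gives the same grasp; the last joint's range is limited). The gripper opens to 85 mm and grips with 20 to 120 N. Pads are 22 mm wide; open, the fingers measure 114 mm over their backs; the gripper's body (76 mm by 85 mm) begins 54 mm behind the grasp point. The pads swing forward as they close: fully open they stand 13 mm farther back than shut.
Start: joints at [-1.274, 0.353, 1.633, -0, 1.155, -0.002], TCP at [0.184, -0.597, 0.248] pointing down, gripper open.
Joint ranges: [-2.63, 2.63], [-0.92, 2.1], [0.06, 2.66], [-1.3, 4.44], [0, 2.69], [-3.02, 3.02]. Speed limits (rad/s): [2.22, 2.22, 2.79, 3.14, 3.14, 3.14].

## Interface

Orientations are given as a unit quaternion [x, y, z, w].
In Python, from workcell import bot, hand, kinematics, get_obs, vision, hand_in gives the robot as it stands. The module is installed in compiled form; this text tells all that it offers. Calls block until the motion is done:
- bot.reach(position, orientation): joint-space move of the TCP to a pose.
- bot.servo_line(position, ori=None, velocity=0.15): straight line of the TCP; ori=None keeps the orientation; velocity is the mean speed in m/s.
- bot.goto_joints(angles): joint-space move.
- hand.move_gripper(opening, strength=None): finger opening in m; strength is the grip in N (None keeps the last); returns when the fingers have stopped.
- bot.dwell(seconds).
- kinematics.solve_ik(position, orientation): joint angles nearest the present ones, or None.
- get_obs(): the state.
- vision.read_camera(name): name is "scene" or "top" or "wrist"; returns a dict with "frame" (400x640x3 uint8, red, green, blue), "intrinsics" (3x3 intrinsics, pixels), "view" (4x4, takes a point from world to camera coordinates). Camera axes: x right, y down, z forward; pixel columns grow to the right and rows downward; lengths in m; the calibration is good to about 2 mm. A picture is of the moment at which its call begins. There is no depth.
A pose or a line that the arm cannot do raises bot.IKError and nothing moves.
- hand_in(): hands the job in; it is judged then, once.
The state is a dict: "time_s": time; "joint_pos": joint angles; "joint_vel": joint speeds; "joint_efforts": joint torques, N m; "position": TCP position; "orientation": TCP orientation; "wrist_force": force on the tool from outside, world axes, zero at the start; "ft_torque": the same for the moment, N m; "gripper_width": finger opening in m; "grip_force": force on a finger pad.
Only numpy, scipy, OpenCV 4.12 (cv2) and the standard library are available. Lean on these libraries where they do the work, as an engineer would, in place of code of your own. Each camera call takes 0.05 s, during which the arm holds its last target. There are 200 camera calls.

## Working session

There is one attempt and no reset: what is moved stays moved. The work goes in short steps, each a Python script; the robot and the scene stay as the last script left them, time stands still between calls to the robot, and variables do not carry over. Pictures are saved under pics/ and viewed, at most 10 in all, crops included, and the job is handed in when it is done.

```bash
mkdir -p pics
python3 - <<'E'
from workcell import vision,get_obs
import cv2,pickle
d={}
for n in("scene","top"):
    d[n]=r=vision.read_camera(n); cv2.imwrite(f"pics/{n}0.png",r["frame"][:,:,::-1])
pickle.dump(d,open("cam.pkl","wb"))
o=get_obs();print(o["time_s"],o["position"],o["orientation"],d["top"]["view"],d["top"]["intrinsics"])
E
```

```text
0.1 [ 0.18385086 -0.59691155  0.24761341] [ 9.88860088e-01  1.48846608e-01 -1.00832342e-04 -6.34882996e-04] [[-0.09274014 -0.99568619 -0.0028755   0.06288142]
 [-0.96857636  0.09088368 -0.23151674  0.60952307]
 [ 0.23077935 -0.01868576 -0.97282667  0.78554497]
 [ 0.          0.          0.          1.        ]] [[374.24076461   0.         319.26673646]
 [  0.         374.24076461 201.18879231]
 [  0.           0.           1.        ]]
```

View pics/top0.png

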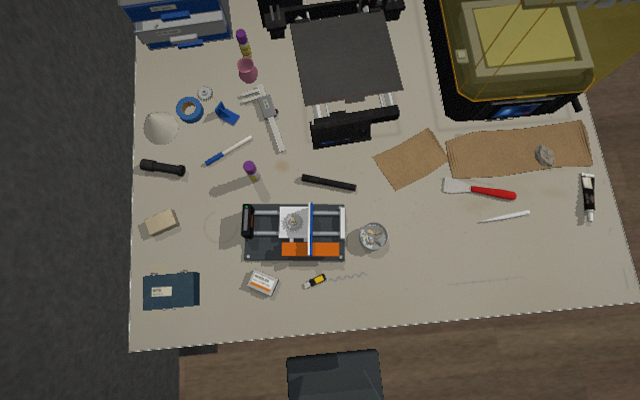

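View pics/scene0.png

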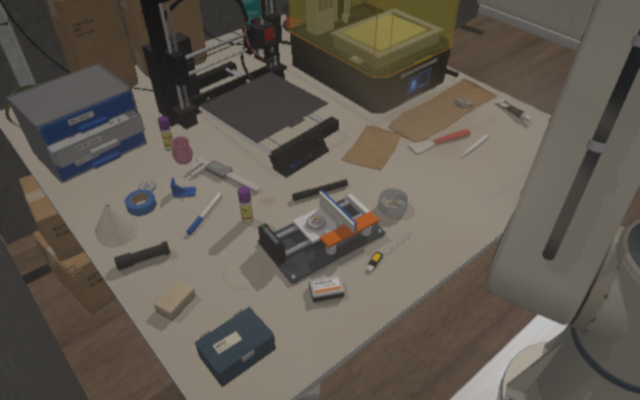

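Run:
```python
import cv2,pickle
d=pickle.load(open("cam.pkl","rb"))
a=d["top"]["frame"][190:300,220:400,::-1]
cv2.imwrite("pics/crop.png",cv2.resize(a,None,fx=4.4,fy=4.4,interpolation=cv2.INTER_CUBIC))
```

```text
(no output)
```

View pics/crop.png

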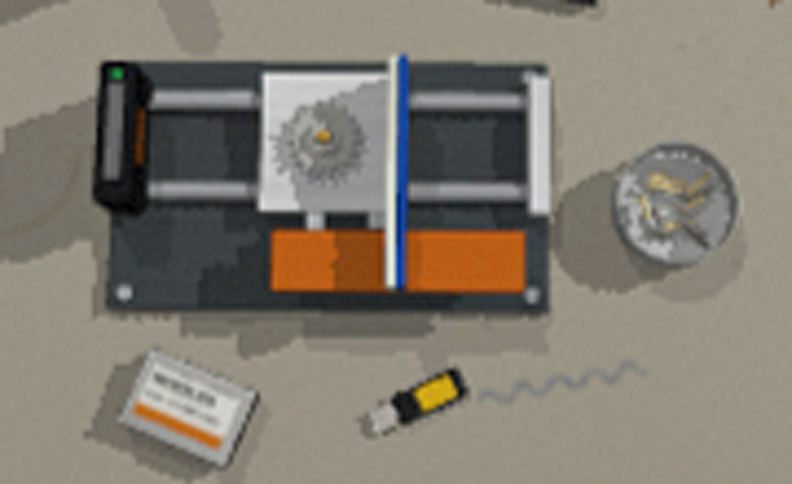

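The crop shows the dock plate corners at (107,311), (548,311) and (547,66). The orange pad corners are at (271,230), (525,231), (526,292) and (271,291). The top of the wall runs from (398,56) to (392,288) along its blue/white seam. I'll fit the dock pose to these.

Run:
```python
import pickle,numpy as np
from scipy.optimize import least_squares
d=pickle.load(open("cam.pkl","rb"))["top"];K,V=d["intrinsics"],d["view"]
C=np.array([(107,311),(548,311),(547,66),(271,230),(525,231),(526,292),(271,291),(398,56),(394,288)])/4.4+[220-.4,190-.4]
P=np.array([(-89,115,10),(-89,-125,10),(49,-125,10),(-50,22,50),(-50,-110,50),(-82,-110,50),(-82,22,50),(38,0,76),(-82,0,76)])/1e3
def proj(X):
    c=X@V[:3,:3].T+V[:3,3]; p=c@K.T; return p[:,:2]/p[:,2:]
def w(p,X): 
    c,s=np.cos(p[2]),np.sin(p[2]); return np.c_[c*X[:,0]-s*X[:,1]+p[0],s*X[:,0]+c*X[:,1]+p[1],X[:,2]]
def f(p):
    X=P.copy(); X[7:,1]+=-.050+p[3]+.005   # blue face at y=-50mm+q
    return (proj(w(p,X))-C).ravel()
r=least_squares(f,[.45,.05,0,.01]);print(r.x,np.round(r.fun.reshape(-1,2),2).tolist())
np.save("pose.npy",r.x)
```

```text
[ 0.57816521  0.07403548 -0.09794506  0.00186449] [[-0.51, -0.06], [0.47, 0.44], [0.1, -0.64], [0.17, 0.0], [0.07, 0.05], [-0.06, 0.26], [-0.23, 0.2], [-0.16, -0.31], [0.16, -0.03]]
```

```bash
cat > h.py <<'E'
import numpy as np,cv2
from workcell import *
p=np.load("pose.npy"); c,s=np.cos(p[2]),np.sin(p[2]); T=bot.tcp_to_tips
Q=[np.cos(p[2]/2),np.sin(p[2]/2),0,0]
def W(x,y,ztip): return [c*x-s*y+p[0],s*x+c*y+p[1],ztip+T]  # mm-free, dock -> TCP
def st():
    o=get_obs(); P=o["position"]; d=P[:2]-p[:2]; F=o["wrist_force"]
    return [round(float(v),4) for v in (o["time_s"],c*d[0]+s*d[1],-s*d[0]+c*d[1],P[2]-T)]+[round(float(v),1) for v in (c*F[0]+s*F[1],-s*F[0]+c*F[1],F[2])]
def pic(n,f): cv2.imwrite(f,cv2.resize(vision.read_camera(n)["frame"][:,:,::-1],None,fx=1.25,fy=1.25))
E
python3 - <<'E'
from h import *
print(T)
hand.move_gripper(0,40); 
bot.reach(W(-.066,-.078,.15),Q); bot.servo_line(W(-.066,-.078,.085))
print(st(),get_obs()["gripper_width"])
r=vision.read_camera("top")["frame"][190:300,220:400,::-1]; 
r2=vision.read_camera("wrist")["frame"][:,:,::-1]
cv2.imwrite("pics/c1.png",np.vstack([cv2.resize(r,(540,330)),cv2.resize(r2[:,:],(540,270))[:270]]))
E
```

```text
0.017
[3.8833, -0.0657, -0.0782, 0.0852, 0.3, -0.3, 0.4] 7.199927647050182e-05
```

View pics/c1.png

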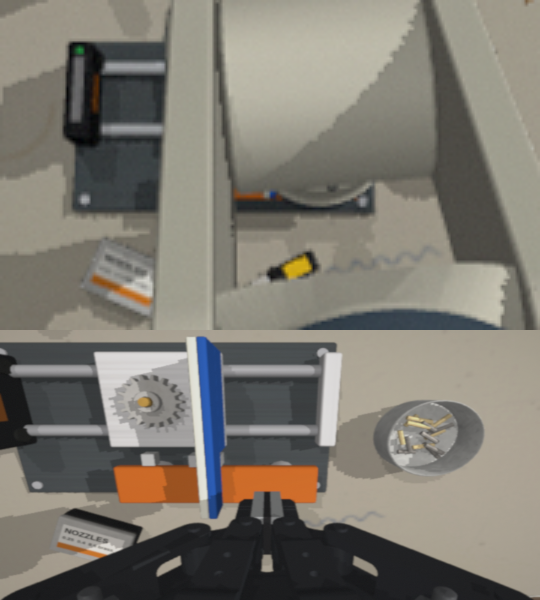

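The fingers are over the pad behind the wall. The gripper linkage flares along y, though, and could overhang the wall. I'll turn the tool 90° so the narrow side faces the wall.

```bash
cat >> h.py <<'E'
a=(p[2]-np.pi/2)/2; Q=[np.cos(a),np.sin(a),0,0]
E
python3 - <<'E'
from h import *
bot.servo_line(W(-.066,-.078,.13))
print(get_obs()["joint_pos"],kinematics.solve_ik(W(-.066,-.078,.13),Q))
bot.reach(W(-.066,-.082,.13),Q); bot.servo_line(W(-.066,-.082,.062))
print(st()); pic("wrist","pics/w2.png")
s_=vision.read_camera("scene")["frame"][170:290,250:400,::-1]; cv2.imwrite("pics/s2.png",cv2.resize(s_,None,fx=5,fy=5,interpolation=cv2.INTER_CUBIC))
E
```

```text
[ 2.70839284e-03  2.95352486e-01  1.97849219e+00 -1.22422395e-05
  8.65735044e-01  1.67141908e+00] NoneTraceback (most recent call last):
  File "<stdin>", line 4, in <module>
workcell.IKError: the arm cannot take that pose within its joint ranges
```

```bash
sed -i 's/p\[2\]-np.pi/p[2]+np.pi/' h.py
python3 - <<'E'
from h import *
V=vision.read_camera("wrist")["view"]; print("cam minus TCP",-V[:3,:3].T@V[:3,3]-get_obs()["position"])
bot.reach(W(-.066,-.082,.13),Q); bot.servo_line(W(-.066,-.082,.062))
print(st()); pic("wrist","pics/w2.png")
s_=vision.read_camera("scene")["frame"][170:290,250:400,::-1]; cv2.imwrite("pics/s2.png",cv2.resize(s_,None,fx=5,fy=5,interpolation=cv2.INTER_CUBIC))
E
```

```text
cam minus TCP [ 0.06723333 -0.00706669  0.12654779]
[6.4917, -0.0658, -0.082, 0.0622, 0.5, 0.2, 0.3]
```

View pics/w2.png

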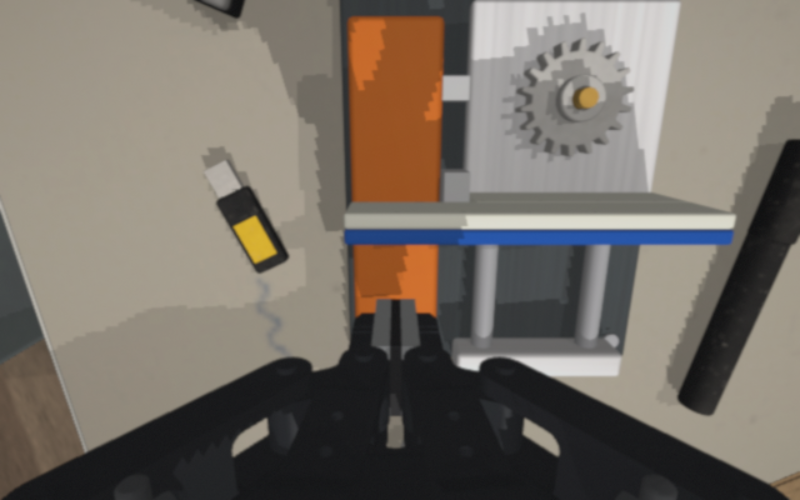

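View pics/s2.png

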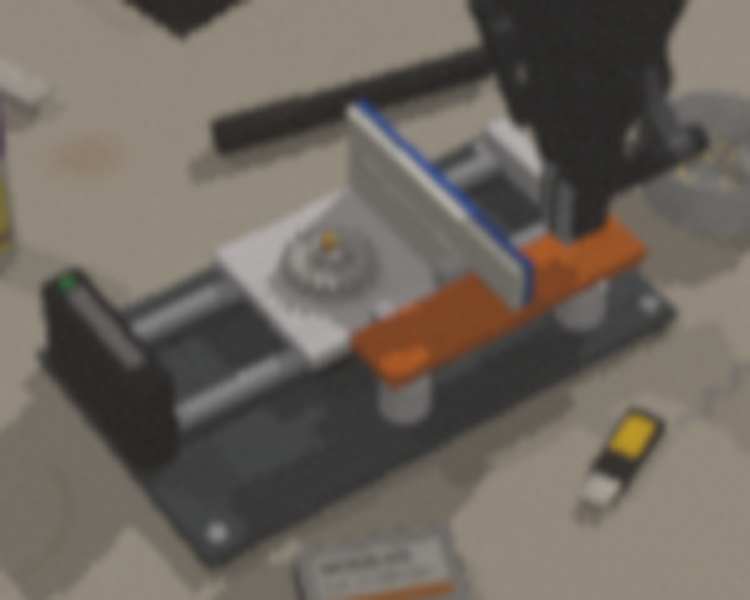

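The fingertips at (397,310) are centred over the pad (columns 352–440). The wall's blue edge at row 237 is clear ahead. Next I press the pad down.

Run:
```python
from h import *
for z in [.052,.048,.044,.041,.040,.039,.038,.037,.036,.035]:
    bot.servo_line(W(-.066,-.082,z),velocity=.03); bot.dwell(.05); s_=st(); print(z,s_)
    if s_[6]>16: break
np.save("z.npy",z)
```

```text
0.052 [7.125, -0.0661, -0.082, 0.0519, -1.2, -0.3, 0.0]
0.048 [7.4583, -0.0656, -0.082, 0.0482, 1.1, 0.2, 3.5]
0.044 [7.7917, -0.0656, -0.082, 0.0441, 1.3, -0.5, 5.1]
0.041 [8.0917, -0.0656, -0.082, 0.0413, 1.4, -0.3, 5.8]
0.04 [8.3917, -0.0656, -0.082, 0.0403, 0.9, -0.1, 6.4]
0.039 [8.6917, -0.0656, -0.082, 0.0398, -0.9, -0.9, 13.1]
0.038 [8.9917, -0.0655, -0.0821, 0.0395, -4.3, -1.0, 24.6]
```

Run:
```python
from h import *
z=.0385
for y in [-.07,-.055,-.04,-.025,-.014]:
    bot.servo_line(W(-.066,y,z),velocity=.04); print(y,st())
b=None
while y<.006:
    y+=.001; bot.servo_line(W(-.066,y,z),velocity=.03); bot.dwell(.05); s_=st(); print(round(y,4),s_)
    if s_[5]<-20 or s_[6]<9.5: break
pic("wrist","pics/w3.png")
```

```text
-0.07 [9.4417, -0.0652, -0.0709, 0.0397, -1.0, -8.6, 18.8]
-0.055 [9.9667, -0.0651, -0.0561, 0.0397, -0.3, -10.6, 19.0]
-0.04 [10.4917, -0.0651, -0.0412, 0.0398, -0.8, -11.7, 19.8]
-0.025 [11.0167, -0.0651, -0.0261, 0.0398, 0.4, -11.2, 19.5]
-0.014 [11.4417, -0.0652, -0.0151, 0.0398, 0.0, -11.2, 20.1]
-0.013 [11.7417, -0.0652, -0.0144, 0.0398, 0.1, -12.5, 19.7]
-0.012 [12.0417, -0.0652, -0.0135, 0.0398, 0.7, -13.7, 19.4]
-0.011 [12.3417, -0.0652, -0.0126, 0.0398, -0.1, -14.3, 20.0]
-0.01 [12.6417, -0.0652, -0.0116, 0.0398, -0.3, -14.3, 20.3]
-0.009 [12.9417, -0.0652, -0.0106, 0.0398, 0.5, -15.0, 20.6]
-0.008 [13.2417, -0.0652, -0.0096, 0.0398, 0.3, -14.4, 21.1]
-0.007 [13.5417, -0.0652, -0.0086, 0.0398, -0.6, -14.4, 20.5]
-0.006 [13.8417, -0.0652, -0.0076, 0.0398, 1.0, -14.2, 19.8]
-0.005 [14.1417, -0.0652, -0.0066, 0.0398, -1.0, -14.2, 20.5]
-0.004 [14.4417, -0.0652, -0.0057, 0.0397, -0.3, -14.3, 20.1]
-0.003 [14.7417, -0.0652, -0.0049, 0.0398, 0.7, -16.2, 21.2]
-0.002 [15.0417, -0.0652, -0.0048, 0.0398, 1.7, -22.7, 21.1]
```

View pics/w3.png

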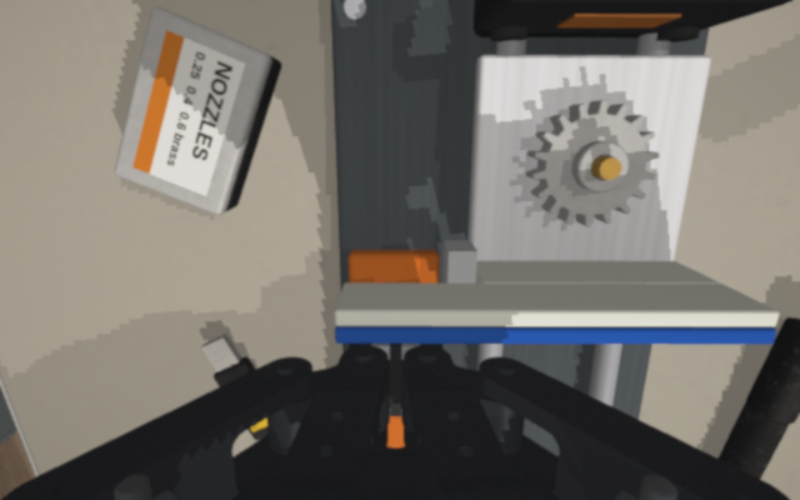

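It stopped firmly at y ≈ −4.8 mm, which matches the expected end of travel. Now I ease off the wall, then lift straight up.

Run:
```python
from h import *
bot.servo_line(W(-.066,-.0065,.0385),velocity=.03); print(st())
bot.servo_line(W(-.066,-.0065,.054),velocity=.03); print(st())
bot.servo_line(W(-.066,-.012,.06),velocity=.05)
bot.servo_line(W(-.066,-.03,.16),velocity=.15);bot.servo_line(W(-.066,-.10,.20),velocity=.2); print(st()); pic("wrist","pics/w4.png")
s_=vision.read_camera("scene")["frame"][170:290,250:400,::-1]; cv2.imwrite("pics/s4.png",cv2.resize(s_,None,fx=5,fy=5,interpolation=cv2.INTER_CUBIC))
```

```text
[15.3917, -0.065, -0.0062, 0.0398, -1.0, 0.5, 18.0]
[16.0583, -0.0667, -0.0067, 0.0536, 0.4, -0.4, 0.4]
[17.75, -0.0663, -0.0998, 0.1992, -0.6, 0.2, -0.6]
```

View pics/w4.png

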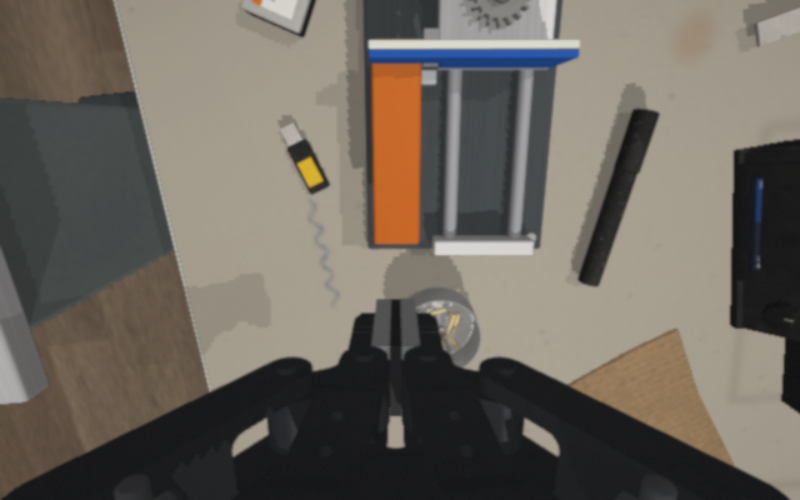

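View pics/s4.png

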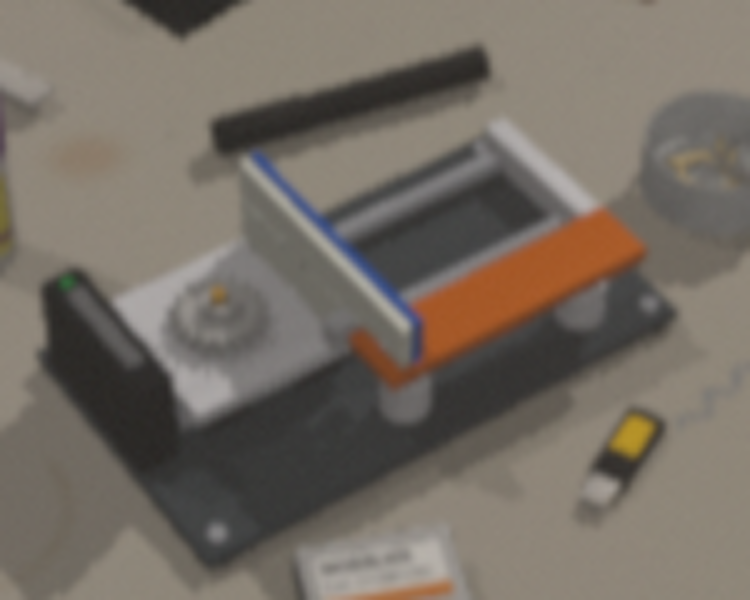

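The carriage is at the sensor end. The pad is back up at the same pixels as before, around (645,250), and the tooth shows behind the wall at (429,76). Nothing else has moved.

```bash
python3 -c "
from workcell import *
print(hand_in())"
```

```text
the job is handed in; nothing more can be done
None
```

The carriage is at the end of its travel with the catch sprung back up behind it, the other objects look undisturbed in the last pictures, and I handed the job in with the arm clear at about 18 s.

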